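# Load a specimen vial and hold its holder in the stage corner

### The job

Take the long vial out of the rack and lower it gently, rounded end down, without dropping it, right to the bottom of the well in the metal holder, and let it go. Then push the holder, by its upright grip if you like, into the corner of the stage, its long side flat against the long fence and its end against the short fence; finish while still holding it there, pressing firmly against both fences at once, so it is held there for the picture. Leave the short vials and everything else on the bench where they are.

Things in the scene. Friction and masses are not known exactly. Their poses are not given: they have to be found in the camera images.
- stage: Fixed grey stage plate lying on the bench, 190 (x) x 260 (y) x 10 mm; origin at the centre of its underside, z up. Two straight steel fences stand on it, 15 mm wide and 14 mm above the plate, along its +x edge (long fence) and its +y edge (short fence).
- fence_long: Long fence, 15 x 260 x 14 mm, fixed along the stage's +x edge; origin at the centre of its underside on the plate; its inner face looks along the stage's -x, 7.5 mm from the origin.
- fence_short: Short fence, 175 x 15 x 14 mm, fixed along the stage's +y edge; origin at the centre of its underside on the plate; its inner face looks along the stage's -y, 7.5 mm from the origin.
- corner (a point): Inside corner where the inner faces of both fences meet, at the plate's upper surface (10 mm above the bench); axes as the stage's. The free plate lies to -x and -y. The holder is home with its underside's centre (holder_base) at -25 mm in x, -60 mm in y from here and its axes parallel to these.
- holder_base (a point): Centre of the underside of the vial holder, a loose rigid aluminium block 50 (x) x 120 (y) x 50 (z) mm, 0.3 to 0.6 kg, standing on the stage plate clear of the fences, turned up to 0.4 rad from the stage's axes. Black upright grip in mid top, round well near its -y end. Plate and fences are smooth (friction coefficient about 0.2).
- holder_grip (a point): Centre of the holder's black upright grip, 75 mm above the holder's underside; the grip is 18 mm (x) x 24 mm (y) and 50 mm tall, from 50 to 100 mm above the underside; axes as the holder's. Rigid with the block. Best pinched across its 18 mm, fingers closing along x, since the vial stands 42 mm away along -y.
- well_mouth (a point): Centre of the open mouth of the holder's well, in its top face, 42 mm along -y from the holder's centre; axes as the holder's. The well is round, 28 mm across, 42 mm deep, with a 3 mm chamfer round the mouth.
- well_floor (a point): Centre of the flat floor of the well, 42 mm below its mouth, 8 mm above the holder's underside.
- rack: Fixed wooden rack 170 (x) x 50 (y) x 40 (z) mm; origin at the centre of its underside. Three upright round pockets in a row along its x, at -55, 0 and +55 mm, 26 mm across and 30 mm deep, each with one vial. The long vial may be in any of them.
- vial_mid (a point): The long vial, loose, 78 mm tall: clear round body 24 mm across with a rounded lower end and a white cap 26 mm across, 16 mm tall on top; about 40 g. This point is half-way up on its axis (39 mm above its foot); z along the axis towards the cap. In the rack its upper 48 mm stand clear; fully down in the well its upper 36 mm do, so it is best held by the cap.
- vial_foot (a point): Lowest point of the long vial's rounded end, on its axis; axes as the vial's.
- short_a_mid (a point): Short vial in the rack, like the long one but 50 mm tall; 20 mm stand clear. Point half-way up. To be left alone.
- short_b_mid (a point): The other short vial in the rack, the same size. Point half-way up. To be left alone.
- jar_a: Closed glass jar, 54 mm across, 65 mm tall, on the bench; origin at the centre of its underside. To be left alone.
- jar_b: Another such jar, likewise.
- dish: Shallow clear dish, 90 mm across, 14 mm high; origin at the centre of its underside. To be left alone.
- tweezers: Steel tweezers lying flat, 110 mm long; origin at the middle of the underside. To be left alone.
- pebble: Grey pebble, 46 mm across, 25 mm high; origin at the centre of its underside. To be left alone.
There are look-alikes about, which are no part of the job. There is more than one size of the part that bears holder_base; the job needs the smallest.

How it is judged:
By the outcome, as a careful person would: the job done as asked, in the order asked, and still so for the second after the job is handed in, while the arm keeps its last pose, push and grip.
It also fails if it takes over 54 s, if anything falls off the work surface, if the arm or the gripper's body presses on something with over 40 N, if the wrist force passes 120 N, or if a joint passes its speed limit or range.

### The arm

A 6-joint arm with a two-finger parallel gripper is mounted at the origin on the work surface. World frame = base frame: x ahead of the robot, y to its left, z up, the work surface at z = 0. Lengths are in m, angles in rad, forces in N, time in s.
With the tool pointing down it reaches from about 0.35 to 0.85 m from the base axis. Payload 8.1 kg.
Tool frame: the origin (TCP) lies midway between the tips of the shut fingers; the grasp point (between the pads) lies 19 mm behind it; y points along the fingers, z is the direction in which the jaws open and shut, and the axes are right-handed (so a half turn about y gives the same grasp; the last joint's range is limited). The gripper opens to 85 mm and grips with 20 to 120 N. Pads are 22 mm wide; open, the fingers measure 114 mm over their backs; the gripper's body (76 mm by 85 mm) begins 54 mm behind the grasp point. The pads swing forward as they close: fully open they stand 13 mm farther back than shut.
Start: joints at [-1.266, 0.13, 1.488, -0, 1.523, -0.085], TCP at [0.228, -0.555, 0.231] pointing down, gripper open.
Joint ranges: [-2.96, 2.96], [-0.89, 2.26], [0.02, 2.5], [-1.34, 4.48], [0, 2.73], [-2.66, 2.66]. Speed limits (rad/s): [2.39, 2.39, 2.79, 3.14, 3.14, 3.14].

### API

Orientations are given as a unit quaternion [w, x, y, z].
In Python, from rig import ctrl gives the robot as it stands.
- The arm moves only by the tool drive_tool, never from a script. Its argument "plan" is a list of rows, each a list of 3 entries, a list of its own where there are three numbers: the closure, from 0 (fully open) to 1 (shut), then the shift along the tool's x, y, z in cm, then the turn about the tool's y in degrees. A call has 1 to 10 rows; each row shifts and turns the commanded pose from where the row before left it, along the tool's axes as they then stand; what a row does not reach is not made up. A row lasts 1/8 s, in which the tool goes at most 62.5 mm and 10.7 degrees, less where a joint would pass 70% of its speed; a pose out of reach is approached as far as the arm can. A call with a gripper value outside its range is refused whole. The fingers move at their own pace and stop on an object; "grip_force" is the grip in N (left out, the last holds). Time passes only in rows, so rows that do not move let the fingers close. It gives the time, the measured TCP pose, the force and the opening at its end, in the units of the state.
- ctrl.read_state(): the state, without advancing time (a new reading comes with each control period).
- ctrl.grab_frame(name): name is "side" or "top" or "wrist"; returns the picture (420x560x3 uint8, red, green, blue); there is no depth.
- ctrl.calibration(name): a dict with "vertical_fov" (degrees; the focal length in pixels is half the picture's height over the tangent of half this angle, whatever the lens; pixels are square), "cx", "cy" (the principal point, pixels), "eye" and "rotation" of the camera in the world. Camera axes: x right, y up, looking along -z (the intrinsics and any distortion apply to the point x, -y, -z); pixel columns grow to the right and rows downward; lengths in m; the calibration is good to about 2 mm. A picture is of the moment at which its call begins: read the wrist's pose just before it. calibration takes no time and is no camera call; for the wrist camera it gives the pose at the moment of the call.
- ctrl.sign_off(): hands the job in, once; it reports no verdict.
The state is a dict: "clock": time; "joint_pos": joint angles; "qd": joint speeds; "joint_torque": joint torques, N m; "ee_pos": TCP position; "tcp_rot": TCP orientation; "ft_force": force on the tool from outside, world axes, zero at the start; "moment": the same for the moment, N m; "opening": opening from 0.0 (shut) to 1.0 (fully open).
Only numpy, scipy, OpenCV 4.12 (cv2) and the standard library are available. Lean on these libraries where they do the work, as an engineer would, in place of code of your own. Each camera call takes 0.05 s, during which the arm holds its last target.

## Working session

There is one attempt and no reset: what is moved stays moved. The work goes in short steps, Python scripts to look and compute and a tool call to move; the robot and the scene stay as the last step left them, time stands still between calls to the robot, and variables do not carry over. Pictures are saved under pics/ and viewed, and the job is handed in when it is done.

Besides the shell and the picture viewer there is one more tool, called by a JSON object that holds its "method" and its "body", one argument or row to a line. drive_tool: Moves the arm, as the interface text tells. Its arguments: {"type":"object","properties":{"plan":{"type":"array"},"grip_force":{"type":"number"}},"required":["plan"]}

```bash
ls -la; mkdir -p pics; python3 - <<'E'
from rig import ctrl
import cv2
s=ctrl.read_state();print(s)
for n in("side","top","wrist"):
    c=ctrl.calibration(n);print(n,c)
    cv2.imwrite(f"pics/{n}0.png",ctrl.grab_frame(n)[:,:,::-1])
E
```

```text
total 12
drwxr-xr-x  3 agent agent 4096 Dec  6 21:00 .
drwxr-xr-x 23 root  root  4096 Dec  6 21:00 ..
drwxr-xr-x  2 agent agent 4096 Dec  6 21:00 pics
{'clock': 0.0, 'joint_pos': array([-1.26636522e+00,  1.31183938e-01,  1.48930328e+00, -2.88719677e-05,
        1.52299013e+00, -8.54071542e-02]), 'qd': array([ 0.00051245,  0.00032074,  0.0007101 ,  0.00023052, -0.00033812,
        0.00079242]), 'joint_torque': array([ 4.87098041e-04, -5.69393063e+01, -5.00557065e+01, -2.46501622e-04,
        1.46213325e-02,  1.95247543e-05]), 'ee_pos': array([ 0.22786192, -0.55444384,  0.23021765]), 'tcp_rot': array([ 0.136875  , -0.13704092,  0.69437737, -0.6930549 ]), 'ft_force': array([ 0.41282414,  0.0047455 , -1.35548971]), 'moment': array([0.03413367, 0.03946302, 0.03781655]), 'opening': 0.9999928979594591}
side {'vertical_fov': 56.327350308963155, 'cx': 280.4613284734744, 'cy': 203.53016827792192, 'eye': array([ 0.33484286, -0.72711517,  0.66750247]), 'rotation': array([ 0.896873  ,  0.4332823 , -0.04113092, -0.07869897])}
top {'vertical_fov': 53.05980907481012, 'cx': 278.411014082042, 'cy': 209.8856943193639, 'eye': array([ 3.98521574e-01, -8.51814859e-04,  9.70713291e-01]), 'rotation': array([ 0.70720025,  0.02508935, -0.01424831, -0.70642432])}
wrist {'vertical_fov': 65.77455217610165, 'cx': 271.30831671275723, 'cy': 209.83343495181902, 'eye': array([ 0.3065322 , -0.52288447,  0.37350808]), 'rotation': array([ 0.81951463, -0.13622195,  0.09248915, -0.54889444])}
```

View pics/side0.png

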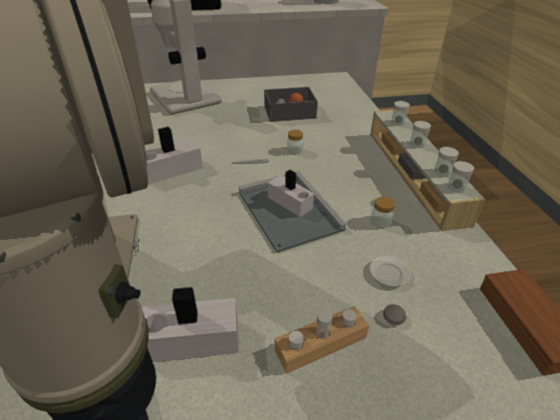

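View pics/top0.png

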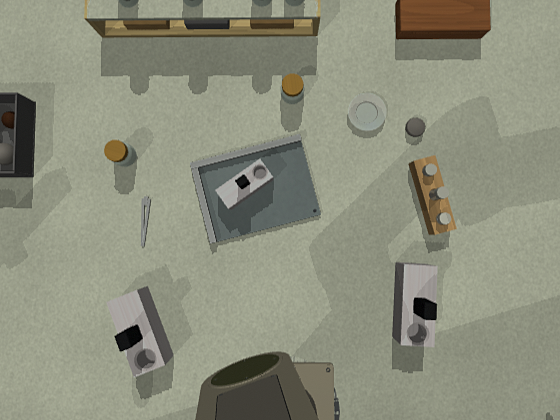

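View pics/wrist0.png

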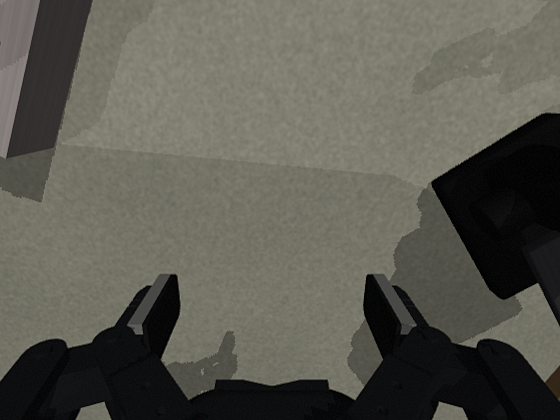

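```bash
cat > h.py <<'E'
import numpy as np,cv2,json
from scipy.spatial.transform import Rotation as R
def rot(q): return R.from_quat([q[1],q[2],q[3],q[0]]).as_matrix()
def ray(c,u,v):
    f=210/np.tan(np.radians(c["vertical_fov"])/2)
    d=np.array([(u-c["cx"])/f,-(v-c["cy"])/f,-1]);d=rot(c["rotation"])@d
    return np.array(c["eye"]),d/np.linalg.norm(d)
def plane(c,u,v,z):
    e,d=ray(c,u,v);return e+d*(z-e[2])/d[2]
def proj(c,p):
    f=210/np.tan(np.radians(c["vertical_fov"])/2)
    q=rot(c["rotation"]).T@(np.array(p)-c["eye"])
    return np.array([c["cx"]+f*q[0]/-q[2],c["cy"]-f*q[1]/-q[2]])
def tri(l):
    A=np.zeros((3,3));b=np.zeros(3)
    for e,d in l:
        P=np.eye(3)-np.outer(d,d);A+=P;b+=P@e
    x=np.linalg.solve(A,b)
    return x,[np.linalg.norm((np.eye(3)-np.outer(d,d))@(x-e)) for e,d in l]
E
python3 - <<'E'
import cv2,numpy as np
a=cv2.imread('pics/top0.png');b=cv2.imread('pics/side0.png')
def z(i,x,y,w,h,k):return cv2.resize(i[y:y+h,x:x+w],None,fx=k,fy=k,interpolation=cv2.INTER_CUBIC)
cv2.imwrite('pics/z1.png',z(a,185,130,140,120,5)); cv2.imwrite('pics/z2.png',z(a,400,145,70,100,6))
cv2.imwrite('pics/z3.png',z(b,230,160,125,95,6)); cv2.imwrite('pics/z4.png',z(b,270,300,110,75,7))
E
```

```text
(no output)
```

View pics/z1.png

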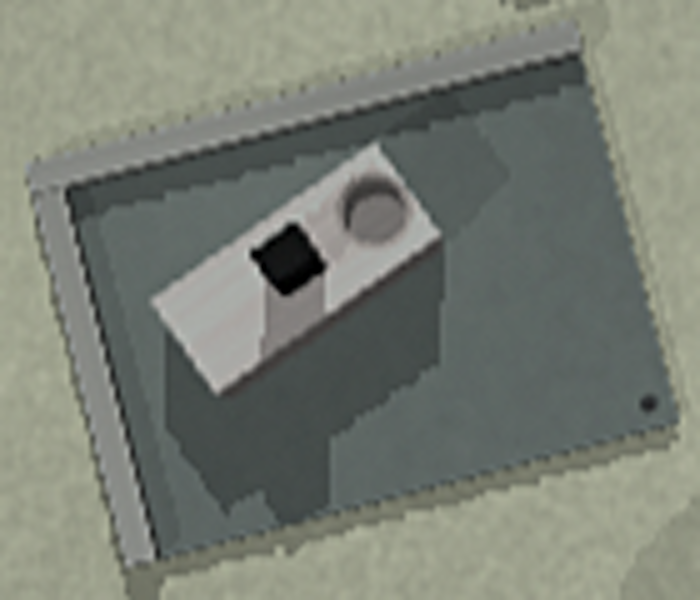

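View pics/z2.png

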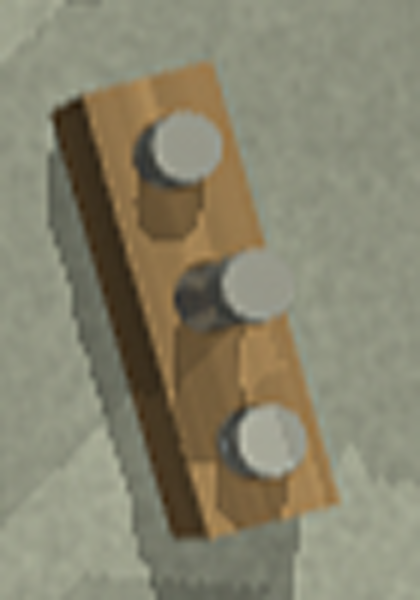

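View pics/z3.png

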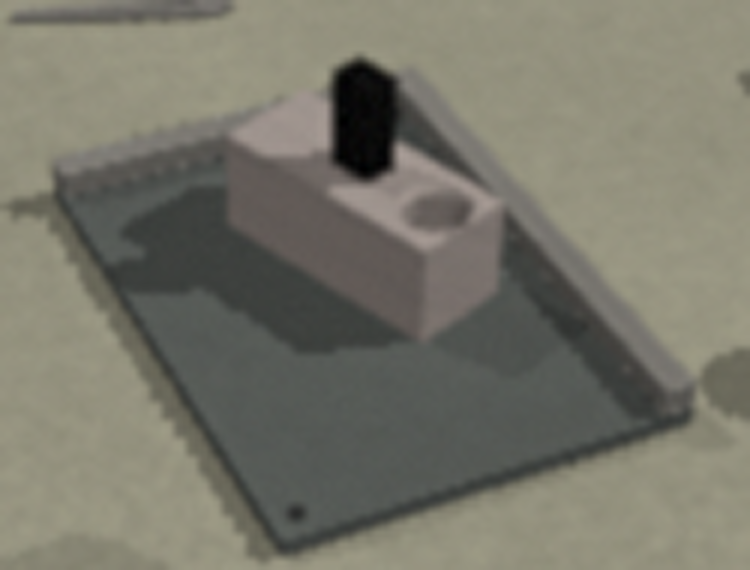

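View pics/z4.png

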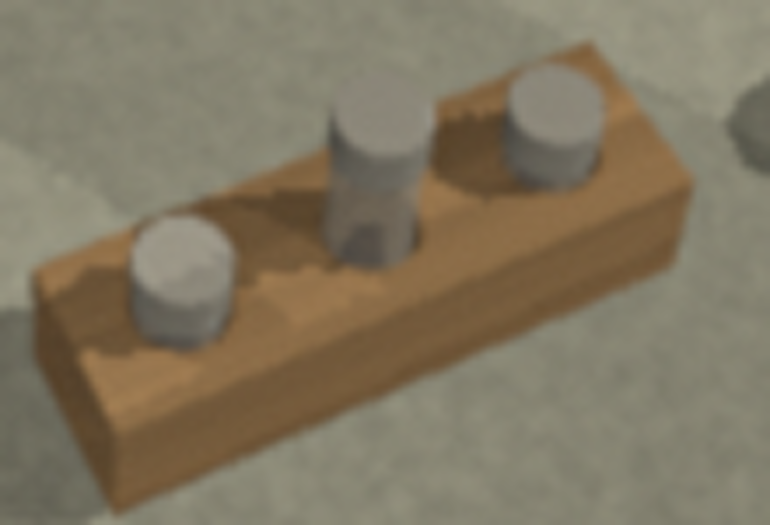

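```bash
python3 - <<'E'
from rig import ctrl
from h import *
T=ctrl.calibration("top");S=ctrl.calibration("side")
def pt(U,V,x,y,k):return ((U+.5)/k-.5+x,(V+.5)/k-.5+y)
z1=lambda U,V:pt(U,V,185,130,5)
z2=lambda U,V:pt(U,V,400,145,6)
z3=lambda U,V:pt(U,V,230,160,6)
z4=lambda U,V:pt(U,V,270,300,7)
np.set_printoptions(precision=4,suppress=True)
def t(n,a,b):
    x,r=tri([ray(T,*a),ray(S,*b)]);print(n,x,np.array(r));return x
t('long cap',z2(258,285),z4(383,113))
t('short near',z2(270,440),z4(184,263))
t('short far',z2(187,146),z4(556,103))
t('rack far R',z2(212,62),z4(592,40))   
t('rack near R',z2(340,502),z4(118,430)) if 0 else None
t('grip top',z1(291,259),z3(366,75))
t('well',z1(374,210),z3(440,211))
t('holder c -y,+x',z1(377,142),z3(501,205))
t('holder c -y,-x',z1(441,237),z3(428,247))
t('holder c +y,-x',z1(219,394),z3(229,140))
t('corner top fence',z1(68,187),z3(405,78))
t('long fence end outer',z1(580,28),z3(693,383))
t('stage -x-y',z1(678,428),z3(283,545))
t('short fence end outer',z1(130,568),z3(55,165))
E
```

```text
long cap [ 0.4862 -0.3315  0.0874] [0.0009 0.0009]
short near [ 0.4332 -0.3457  0.0578] [0.001 0.001]
short far [ 0.5393 -0.3174  0.0595] [0.0008 0.0008]
rack far R [ 0.5562 -0.3163  0.0831] [0.0085 0.0085]
grip top [0.5075 0.0854 0.1112] [0.0025 0.0025]
well [0.5352 0.0545 0.0584] [0.0022 0.0022]
holder c -y,+x [0.5635 0.0535 0.059 ] [0.0006 0.0006]
holder c -y,-x [0.523  0.0251 0.0632] [0.0024 0.0024]
holder c +y,-x [0.4544 0.1219 0.0585] [0.0019 0.0019]
corner top fence [0.5501 0.1941 0.0328] [0.0027 0.0027]
long fence end outer [ 0.623  -0.0368  0.0263] [0.002 0.002]
stage -x-y [ 0.4428 -0.082   0.0081] [0.0028 0.0028]
short fence end outer [0.3783 0.1663 0.0223] [0.0023 0.0023]
```

```bash
cat >> h.py <<'E'
def go(s,p,yaw=None):
    """print turn deg and shift (cm, tool axes after turn) to bring TCP to p, jaw axis at yaw(deg, mod 180)"""
    M=rot(s["tcp_rot"]);cur=np.degrees(np.arctan2(M[1,2],M[0,2]))
    t=0 if yaw is None else (yaw-cur+90)%180-90
    # turn about tool y (down) by +a turns world yaw by -a if y down
    a=-t if M[2,1]<0 else t
    M2=M@R.from_rotvec([0,np.radians(a),0]).as_matrix()
    d=M2.T@(np.array(p)-s["ee_pos"])*100
    print("yaw now %.2f turn %.2f shift cm %s"%(cur,a,np.round(d,2)),"tooly",np.round(M[:,1],3),"x after",np.round(M2[:,0],2),"z after",np.round(M2[:,2],2),"j6",round(s["joint_pos"][5],2),"t",s["clock"])
    return a,d
E
python3 - <<'E'
from rig import ctrl
from h import *
s=ctrl.read_state()
go(s,[.486,-.3315,.2],104.9)
go(s,[.486,-.3315,.2],-75.1+360)
M=rot(s["tcp_rot"]);W=ctrl.calibration("wrist");e=W["eye"]-s["ee_pos"]
print(M.T@e, M.T@rot(W["rotation"]))
E
```

```text
yaw now -67.67 turn 7.43 shift cm [-30.68   3.07 -14.92] tooly [-0.     0.001 -1.   ] x after [-0.97 -0.26  0.  ] z after [ 0.26 -0.97 -0.  ] j6 -0.09 t 0.15
yaw now -67.67 turn 7.43 shift cm [-30.68   3.07 -14.92] tooly [-0.     0.001 -1.   ] x after [-0.97 -0.26  0.  ] z after [ 0.26 -0.97 -0.  ] j6 -0.09 t 0.15
[-0.0848101  -0.14314272  0.00040346] [[-3.34714898e-04 -9.45739310e-01 -3.24926216e-01]
 [ 3.83623728e-04  3.24926089e-01 -9.45739335e-01]
 [ 9.99999870e-01 -4.41202451e-04  2.54050437e-04]]
```

{"method": "drive_tool", "body": {
  "plan": [
    [0, [0, 0, 0], 7.4],
    [0, [-3.0, 0, -1.5], 0],
    [0, [-4.5, 0, -2.2], 0],
    [0, [-4.6, 0, -2.2], 0],
    [0, [-4.6, 0, -2.2], 0],
    [0, [-4.6, 0, -2.2], 0],
    [0, [-4.5, 0, -2.2], 0],
    [0, [-3.2, 0, -1.6], 0],
    [0, [-1.6, 0, -0.8], 0],
    [0, [0, 0, 0], 0]
  ]
}}

```text
clock: 1.4
ee_pos: [0.4855, -0.3317, 0.231]
tcp_rot: [0.092, -0.093, 0.701, -0.701]
ft_force: [-0.8, -0.4, -1.0]
opening: 0.995
```

```bash
python3 - <<'E'
from rig import ctrl
from h import *
s=ctrl.read_state();print(s["ee_pos"],s["ft_force"])
W=ctrl.calibration("wrist");im=ctrl.grab_frame("wrist")[:,:,::-1];cv2.imwrite("pics/w1.png",im)
import pickle;pickle.dump(W,open("w1.pkl","wb"))
for p in([.4862,-.3315,.0875],[.4332,-.3457,.059],[.5393,-.3174,.059]):print(proj(W,p))
go(s,[.4862,-.3315,.061],104.9)
E
```

```text
[ 0.48551195 -0.33174262  0.23099122] [-0.79720027 -0.42001023 -1.00935909]
[271.07667313 194.9544876 ]
[271.0843826 237.2132404]
[271.27509697 130.72369147]
yaw now -74.98 turn 0.12 shift cm [-0.08 17.   -0.  ] tooly [-0.001  0.    -1.   ] x after [-0.97 -0.26  0.  ] z after [ 0.26 -0.97 -0.  ] j6 0.62 t 1.4
```

View pics/w1.png

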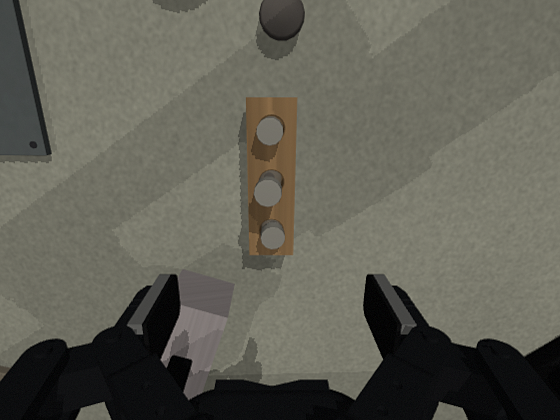

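```bash
python3 - <<'E'
import cv2
a=cv2.imread('pics/w1.png')
cv2.imwrite('pics/z5.png',cv2.resize(a[90:265,225:315],None,fx=4,fy=3.4,interpolation=cv2.INTER_CUBIC) if 0 else cv2.resize(a[100:250,230:310],None,fx=4,fy=4,interpolation=cv2.INTER_CUBIC))
E
```

```text
(no output)
```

View pics/z5.png

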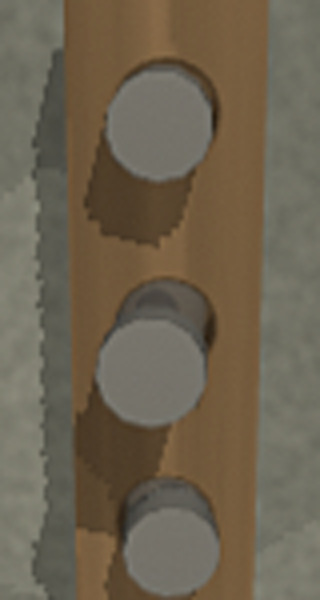

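```bash
python3 - <<'E'
import pickle
from h import *
W=pickle.load(open('w1.pkl','rb'))
f=lambda U,V:((U+.5)/4-.5+230,(V+.5)/4-.5+100)
np.set_printoptions(precision=4,suppress=True)
print(plane(W,*f(151,372),.088),plane(W,*f(159,124),.06),plane(W,*f(171,547),.06))
from rig import ctrl
T=ctrl.calibration('top');S=ctrl.calibration('side')
q=lambda U,V,x,y,k:((U+.5)/k-.5+x,(V+.5)/k-.5+y)
for a,b,c in(((258,285),(383,113),(151,372)),((187,146),(556,103),(159,124)),((270,440),(184,263),(171,547))):
    print(tri([ray(T,*q(*a,400,145,6)),ray(S,*q(*b,270,300,7)),ray(W,*f(*c))]))
    print(tri([ray(T,*q(*a,400,145,6)),ray(W,*f(*c))]))
E
```

```text
[ 0.4876 -0.3276  0.088 ] [ 0.539  -0.3156  0.06  ] [ 0.4349 -0.3466  0.06  ]
(array([ 0.4866, -0.33  ,  0.0862]), [np.float64(0.0020854258440074383), np.float64(0.0011102612918957315), np.float64(0.0022995622443662015)])
(array([ 0.4864, -0.3291,  0.0887]), [np.float64(0.002039251320589195), np.float64(0.002039251320589182)])
(array([ 0.5392, -0.3167,  0.0594]), [np.float64(0.0008802887875036711), np.float64(0.001153747062013678), np.float64(0.001141531765985723)])
(array([ 0.5387, -0.316 ,  0.062 ]), [np.float64(0.0006620185507968211), np.float64(0.0006620185507966788)])
(array([ 0.4334, -0.3462,  0.0576]), [np.float64(0.0012719619760717818), np.float64(0.0008553797974191234), np.float64(0.0008752248287942453)])
(array([ 0.4323, -0.3473,  0.0537]), [np.float64(0.00014692760598603025), np.float64(0.0001469276059859892)])
```

{"method": "drive_tool", "body": {
  "plan": [
    [0.3, [-0.2, 3.0, -0.2], 0],
    [0.3, [0, 5, 0], 0],
    [0.3, [0, 5, 0], 0],
    [0.3, [0, 2.5, 0], 0],
    [0.3, [0, 1.0, 0], 0],
    [0.3, [0, 0.6, 0], 0],
    [0.3, [0, 0, 0], 0]
  ],
  "grip_force": 25
}}

```text
clock: 2.33
ee_pos: [0.487, -0.3306, 0.0613]
tcp_rot: [-0.092, 0.091, -0.701, 0.702]
ft_force: [0.2, 0.3, 0.9]
opening: 0.7
```

```bash
python3 - <<'E'
from rig import ctrl
from h import *
s=ctrl.read_state();print(s["ee_pos"],s["ft_force"],s["opening"])
a=ctrl.grab_frame("wrist")[:,:,::-1];b=ctrl.grab_frame("side")[:,:,::-1]
cv2.imwrite("pics/c2.png",np.hstack([a[150:,120:440],cv2.resize(b[255:390,250:390],(280,270))]))
E
```

```text
[ 0.48699096 -0.3305502   0.06128082] [0.1543598  0.33051782 0.89150219] 0.7002172400012298
```

View pics/c2.png

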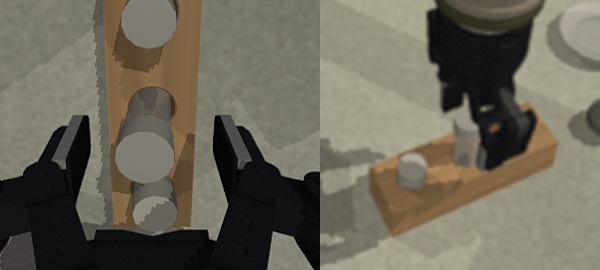

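{"method": "drive_tool", "body": {
  "plan": [
    [0.3, [0, 0, -0.25], 0],
    [0.45, [0, 0, 0], 0],
    [0.8, [0, 0, 0], 0],
    [0.8, [0, 0, 0], 0],
    [0.8, [0, 0, 0], 0],
    [0.8, [0, 0, 0], 0]
  ],
  "grip_force": 25
}}

```text
clock: 3.18
ee_pos: [0.4862, -0.3275, 0.0605]
tcp_rot: [-0.092, 0.092, -0.701, 0.701]
ft_force: [1.1, -1.0, 2.5]
opening: 0.294
```

```bash
python3 - <<'E'
from rig import ctrl
from h import *
s=ctrl.read_state();print(s["ee_pos"],s["ft_force"],s["moment"],s["opening"],s["clock"])
a=ctrl.grab_frame("wrist")[:,:,::-1];b=ctrl.grab_frame("side")[:,:,::-1]
cv2.imwrite("pics/c3.png",np.hstack([a[150:,120:440],cv2.resize(b[255:390,250:390],(280,270))]))
E
```

```text
[ 0.48623276 -0.32746275  0.06049026] [ 1.1101377  -0.95539453  2.46378807] [-0.07126408 -0.02927555 -0.0149247 ] 0.2938584602731331 3.175
```

View pics/c3.png

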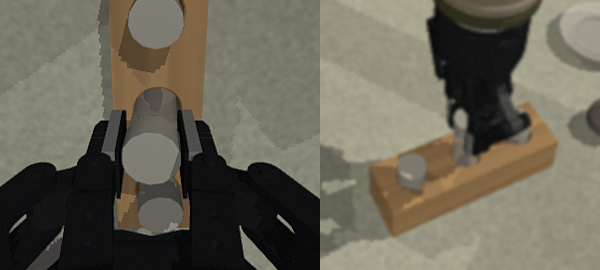

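{"method": "drive_tool", "body": {
  "plan": [
    [0.8, [0, -0.5, 0], 0],
    [0.8, [0, -1.5, 0], 0],
    [0.8, [0, -2, 0], 0],
    [0.8, [0, -2, 0], 0],
    [0.8, [0, -3, 0], 0],
    [0.8, [0, -3, 0], 0],
    [0.8, [0, -2, 0], 0],
    [0.8, [0, 0, 0], 0],
    [0.8, [0, 0, 0], 0]
  ]
}}

```text
clock: 4.4
ee_pos: [0.4856, -0.3269, 0.1992]
tcp_rot: [0.092, -0.092, 0.702, -0.701]
ft_force: [-1.3, 0.1, -0.2]
opening: 0.292
```

```bash
python3 - <<'E'
from rig import ctrl
from h import *
import pickle
s=ctrl.read_state();print(s["ee_pos"],s["ft_force"],s["moment"],s["opening"],s["clock"])
W=ctrl.calibration("wrist")
a=ctrl.grab_frame("wrist")[:,:,::-1];b=ctrl.grab_frame("side")[:,:,::-1]
cv2.imwrite("pics/w4.png",a);cv2.imwrite("pics/s4.png",b);pickle.dump((s,W),open("w4.pkl","wb"))
S=ctrl.calibration("side")
print(proj(S,s["ee_pos"]),proj(W,s["ee_pos"]))
c=proj(S,s["ee_pos"]).astype(int);x=max(c[0]-45,0);y=max(c[1]-40,0);print(x,y)
cv2.imwrite("pics/c4.png",np.hstack([a[130:420,130:430],cv2.resize(b[y:y+97,x:x+100],(300,290),interpolation=cv2.INTER_CUBIC)]))
E
```

```text
[ 0.48560103 -0.326906    0.19916339] [-1.31246773  0.09630261 -0.24409143] [ 0.00956735  0.00275413 -0.00719357] 0.29224371922554376 4.4
[327.8561403  270.59077745] [270.82657286 277.00707209]
282 230
```

View pics/c4.png

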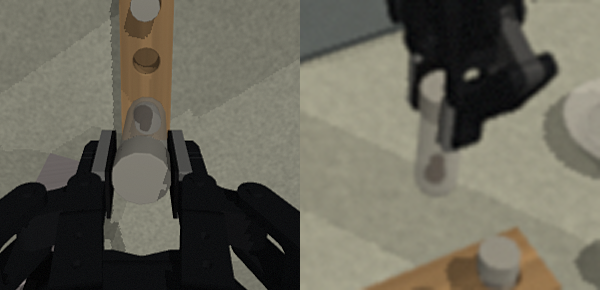

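```bash
python3 - <<'E'
from rig import ctrl
from h import *
import pickle
s,W=pickle.load(open("w4.pkl","rb"));S=ctrl.calibration("side");p=s["ee_pos"]
for dz in(.0275,.0115,-.0385,-.0505):
    print(dz,proj(W,p+[0,0,dz]),proj(S,p+[0,0,dz]))
a=cv2.imread('pics/w4.png');b=cv2.imread('pics/s4.png')
cv2.imwrite('pics/z6.png',np.hstack([cv2.resize(a[210:350,220:330],None,fx=4,fy=4,interpolation=cv2.INTER_CUBIC),cv2.resize(b[245:300,310:350],None,fx=8,fy=560/55,interpolation=cv2.INTER_CUBIC)]))
E
```

```text
0.0275 [270.63081213 311.0048357 ] [329.29692702 258.48544675]
0.0115 [270.75285104 289.81034064] [328.44889265 265.61053772]
-0.0385 [271.01486121 244.30703718] [325.96730885 286.46053036]
-0.0505 [271.06025096 236.42420003] [325.40690039 291.16902033]
```

View pics/z6.png

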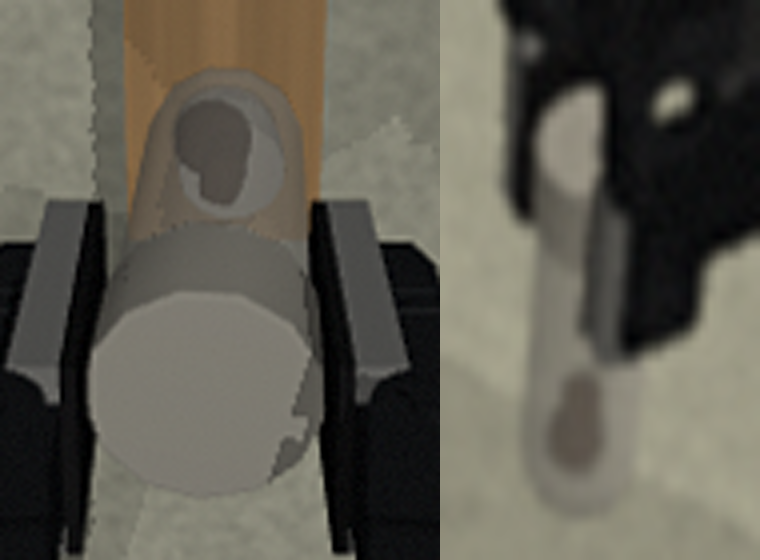

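```bash
python3 - <<'E'
from rig import ctrl
from h import *
import pickle
np.set_printoptions(precision=4,suppress=True)
s,W=pickle.load(open("w4.pkl","rb"));S=ctrl.calibration("side");p=s["ee_pos"]
x,r=tri([ray(W,275.7,247),ray(S,327.5,288.3)]);print(x-p,r)
M=rot(s["tcp_rot"]);print("tool",M.T@(x-p))
print("wrist-only", M.T@(plane(W,275.7,247,p[2]-.040)-p))
print("cap wrist", M.T@(plane(W,271.5,308.3,p[2]+.026)-p))
E
```

```text
[ 0.0004 -0.0038 -0.0376] [np.float64(0.001189240292890639), np.float64(0.0011892402928908314)]
tool [0.0006 0.0376 0.0039]
wrist-only [0.0025 0.04   0.003 ]
cap wrist [-0.0002 -0.026   0.0003]
```

{"method": "drive_tool", "body": {
  "plan": [
    [0.8, [0, 0, 0], -6],
    [0.8, [0, 0, 0], -10],
    [0.8, [0, 0, 0], -10.5],
    [0.8, [0, 0, 0], -10.5],
    [0.8, [0, 0, 0], -10.5],
    [0.8, [0, 0, 0], -10.5],
    [0.8, [0, 0, 0], -10.5],
    [0.8, [0, 0, 0], -10.5],
    [0.8, [0, 0, 0], -10.5],
    [0.8, [0, 0, 0], -10.5]
  ]
}}

```text
clock: 5.75
ee_pos: [0.4855, -0.3268, 0.1987]
tcp_rot: [0.597, -0.597, 0.379, -0.378]
ft_force: [-0.6, 0.1, -0.3]
opening: 0.295
```

{"method": "drive_tool", "body": {
  "plan": [
    [0.8, [0, 0, 0], -7],
    [0.8, [0, 0, 0], -4],
    [0.8, [0, 0, 0], 0]
  ]
}}

```text
clock: 6.12
ee_pos: [0.4855, -0.3269, 0.1989]
tcp_rot: [0.63, -0.63, 0.322, -0.321]
ft_force: [-0.0, -0.7, -0.0]
opening: 0.295
```

```bash
python3 - <<'E'
from rig import ctrl
from h import *
s=ctrl.read_state();print(s["ee_pos"],s["opening"])
go(s,[.534,.0535,.2],35.5)
E
```

```text
[ 0.48553695 -0.3268741   0.1989295 ] 0.29501236904859895
yaw now 35.91 turn 0.41 shift cm [-28.15  -0.06  26.03] tooly [-0.002  0.001 -1.   ] x after [ 0.58 -0.81 -0.  ] z after [ 0.81  0.58 -0.  ] j6 -1.31 t 6.125
```

{"method": "drive_tool", "body": {
  "plan": [
    [0.8, [-2, 0, 1.85], 0.4],
    [0.8, [-3.5, 0, 3.2], 0],
    [0.8, [-4, 0, 3.7], 0],
    [0.8, [-4, 0, 3.7], 0],
    [0.8, [-4, 0, 3.7], 0],
    [0.8, [-4, 0, 3.7], 0],
    [0.8, [-3.5, 0, 3.2], 0],
    [0.8, [-2.2, 0, 2.05], 0],
    [0.8, [-0.95, 0, 0.93], 0],
    [0.8, [0, 0, 0], 0]
  ]
}}

```text
clock: 7.38
ee_pos: [0.5339, 0.0532, 0.1999]
tcp_rot: [-0.629, 0.629, -0.324, 0.323]
ft_force: [0.5, -1.4, -0.4]
opening: 0.298
```

{"method": "drive_tool", "body": {
  "plan": [
    [0.8, [0, 0, 0], 0]
  ]
}}

```text
clock: 7.5
ee_pos: [0.534, 0.052, 0.2001]
tcp_rot: [-0.628, 0.629, -0.324, 0.324]
ft_force: [-0.1, -0.1, -0.6]
opening: 0.293
```

```bash
python3 - <<'E'
from rig import ctrl
from h import *
import pickle
s=ctrl.read_state();print(s["ee_pos"],s["ft_force"],s["opening"],s["clock"])
go(s,[.534,.0535,.2],35.5)
W=ctrl.calibration("wrist")
a=ctrl.grab_frame("wrist")[:,:,::-1];b=ctrl.grab_frame("side")[:,:,::-1]
cv2.imwrite("pics/w5.png",a);cv2.imwrite("pics/s5.png",b);pickle.dump((s,W),open("w5.pkl","wb"))
print(proj(W,[.5352,.0545,.06]),proj(W,[.5075,.0854,.11]))
cv2.imwrite("pics/z7.png",cv2.resize(b[120:260,220:360],None,fx=4,fy=4,interpolation=cv2.INTER_CUBIC))
E
```

```text
[0.53400748 0.05195055 0.20007844] [-0.06614376 -0.11764012 -0.6081691 ] 0.2932576285548524 7.5
yaw now 35.46 turn -0.04 shift cm [-0.13  0.01  0.09] tooly [-0. -0. -1.] x after [ 0.58 -0.81  0.  ] z after [ 0.81  0.58 -0.  ] j6 -0.62 t 7.5
[273.09031199 193.73809827] [267.05887905 157.87383969]
```

View pics/w5.png

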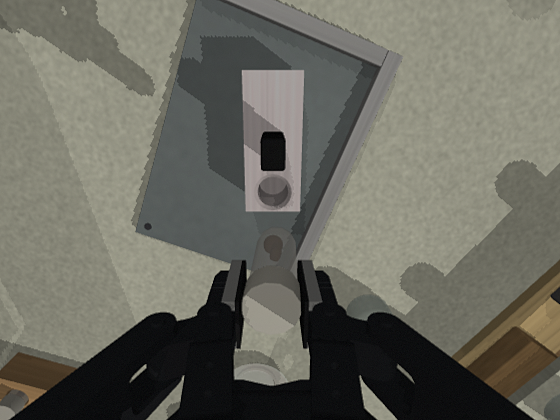

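View pics/z7.png

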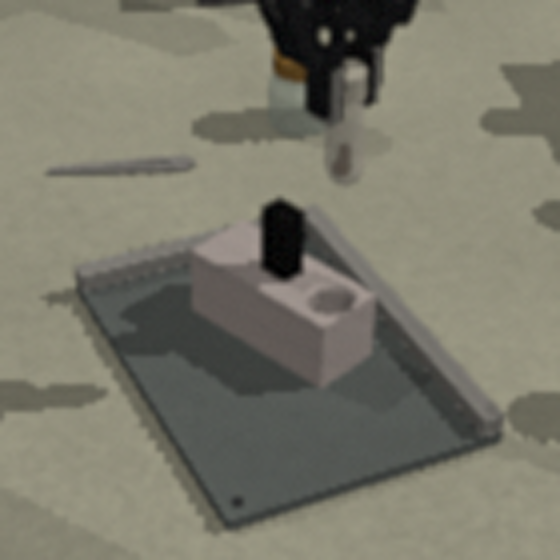

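```bash
python3 - <<'E'
import cv2
a=cv2.imread('pics/w5.png')
cv2.imwrite('pics/z8.png',cv2.resize(a[60:220,220:330],None,fx=5,fy=5,interpolation=cv2.INTER_CUBIC)[:,:][0:800])
cv2.imwrite('pics/z9.png',cv2.resize(a[0:280,120:420],None,fx=2.1,fy=2.1,interpolation=cv2.INTER_CUBIC))
E
```

```text
(no output)
```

View pics/z8.png

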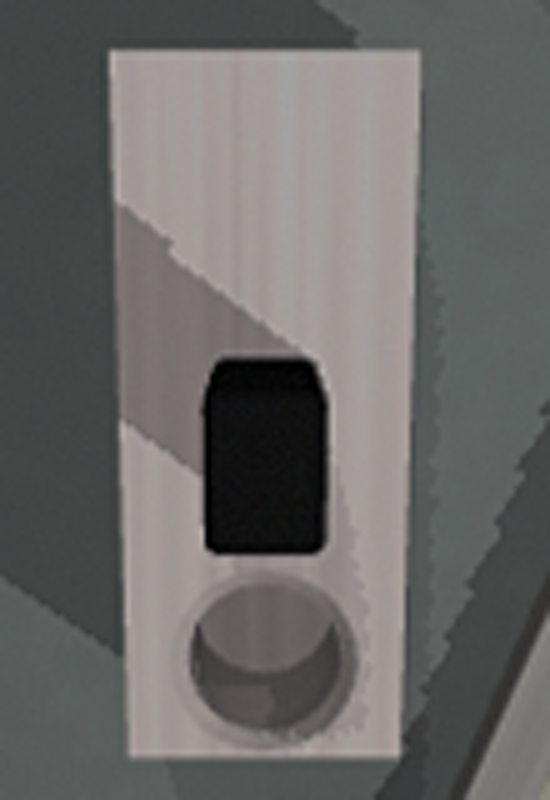

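View pics/z9.png

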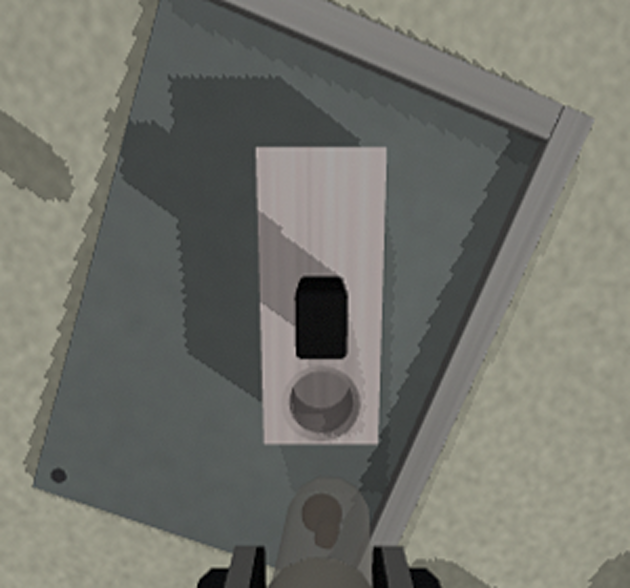

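```bash
python3 - <<'E'
from rig import ctrl
from h import *
import pickle
np.set_printoptions(precision=4,suppress=True)
s,W=pickle.load(open("w5.pkl","rb"));T=ctrl.calibration("top");S=ctrl.calibration("side")
q=lambda U,V,x,y,k:((U+.5)/k-.5+x,(V+.5)/k-.5+y)
z1=lambda U,V:q(U,V,185,130,5); z8=lambda U,V:q(U,V,220,60,5); z9=lambda U,V:q(U,V,120,0,2.1);z3=lambda U,V:q(U,V,230,160,6)
w=plane(W,*z8(268,658),.06);print("well",w,tri([ray(W,*z8(268,658)),ray(T,*z1(374,210)),ray(S,*z3(440,211))]))
c=[plane(W,*z8(*u),.06) for u in((110,50),(420,50),(402,757),(129,757))]
t=[(151,300),None,(377,142),None]
for x in c:print(x)
print("sizes",[np.linalg.norm(c[i]-c[(i+1)%4]) for i in range(4)],"centre",sum(c)/4)
d=c[0]-c[3];print("yaw",np.degrees(np.arctan2(d[1],d[0]))-90); d=c[1]-c[2];print("yaw",np.degrees(np.arctan2(d[1],d[0]))-90);d=c[1]-c[0];print("yaw",np.degrees(np.arctan2(d[1],d[0])));d=c[2]-c[3];print("yaw",np.degrees(np.arctan2(d[1],d[0])))
d=(c[0]+c[1]-c[2]-c[3]);d/=np.linalg.norm(d);print("well from corners",sum(c)/4-.042*d)
print("tri corner +y-x",tri([ray(W,*z8(110,50)),ray(T,*z1(151,300))]),tri([ray(W,*z8(402,757)),ray(T,*z1(377,142))]))
k=plane(W,*z9(549,138),.024);l=plane(W,*z9(372,543),.024);m=plane(W,*z9(205,0),.024)
print("corner",k,tri([ray(W,*z9(549,138)),ray(T,*z1(68,187))]),l,m)
d=k-l;print("stage yaw long",np.degrees(np.arctan2(d[1],d[0]))-90);d=k-m;print("short",np.degrees(np.arctan2(d[1],d[0])))
M=rot(s["tcp_rot"]);print("well rel tool",M.T@(w-s["ee_pos"]))
E
```

```text
well [0.5339 0.0565 0.06  ] (array([0.5351, 0.0553, 0.0575]), [np.float64(0.0009628340631828602), np.float64(0.0018577751092372402), np.float64(0.0025779477400755427)])
[0.4543 0.1241 0.06  ]
[0.4949 0.153  0.06  ]
[0.5651 0.0555 0.06  ]
[0.524  0.0262 0.06  ]
sizes [np.float64(0.049789905843922184), np.float64(0.12017437501799356), np.float64(0.050397273982282616), np.float64(0.12019450033775775)] centre [0.5096 0.0897 0.06  ]
yaw 35.450356432846746
yaw 35.739927601941375
yaw 35.472823097384236
yaw 35.497177332059834
well from corners [0.534  0.0555 0.06  ]
tri corner +y-x (array([0.4748, 0.1217, 0.2394]), [np.float64(9.86583869529626e-05), np.float64(9.865838695302666e-05)]) (array([0.5648, 0.0542, 0.0562]), [np.float64(0.0013596977485422076), np.float64(0.0013596977485422336)])
corner [0.5507 0.2005 0.024 ] (array([0.5367, 0.1817, 0.0965]), [np.float64(0.0007583419465231648), np.float64(0.0007583419465233012)]) [0.6053 0.0015 0.024 ] [0.403  0.1581 0.024 ]
stage yaw long 15.341336551693573
short 15.987165362500052
well rel tool [-0.0038  0.1401  0.0026]
```

{"method": "drive_tool", "body": {
  "plan": [
    [0.8, [-0.45, 0.5, 0.06], 0],
    [0.8, [0, 2, 0], 0],
    [0.8, [0, 3, 0], 0],
    [0.8, [0, 1.5, 0], 0],
    [0.8, [0, 0.6, 0], 0],
    [0.8, [0, 0, 0], 0],
    [0.8, [0, 0, 0], 0],
    [0.8, [0, 0, 0], 0]
  ]
}}

```text
clock: 8.6
ee_pos: [0.5327, 0.0571, 0.1253]
tcp_rot: [0.629, -0.628, 0.323, -0.324]
ft_force: [0.6, 0.2, -0.2]
opening: 0.294
```

```bash
python3 - <<'E'
from rig import ctrl
from h import *
import pickle
s=ctrl.read_state();print(s["ee_pos"],s["ft_force"],s["opening"],s["clock"])
W=ctrl.calibration("wrist")
a=ctrl.grab_frame("wrist")[:,:,::-1];b=ctrl.grab_frame("side")[:,:,::-1]
cv2.imwrite("pics/w6.png",a);cv2.imwrite("pics/s6.png",b);pickle.dump((s,W),open("w6.pkl","wb"))
print(proj(W,[.534,.056,.06]))
cv2.imwrite("pics/z10.png",np.hstack([cv2.resize(a[150:330,200:350],None,fx=3,fy=3,interpolation=cv2.INTER_CUBIC),cv2.resize(b[160:250,260:330],None,fx=5,fy=6,interpolation=cv2.INTER_CUBIC)]))
E
```

```text
[0.53267498 0.05708979 0.12531201] [ 0.64388902  0.22207479 -0.24370784] 0.2937388219683665 8.6
[270.42711028 227.92046671]
```

View pics/z10.png

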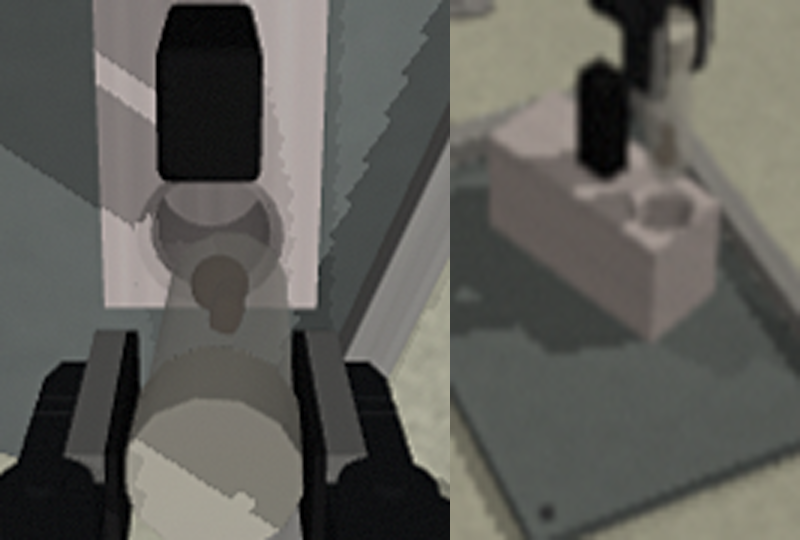

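```bash
python3 - <<'E'
from h import *
import pickle
s,W=pickle.load(open("w6.pkl","rb"));M=rot(s["tcp_rot"])
q=lambda U,V:((U+.5)/3-.5+200,(V+.5)/3-.5+150)
for u in((213.5,240),):
  w=plane(W,*q(*u),.06);print(w,M.T@(w-s["ee_pos"]))
# chamfer circle predicted at 17mm radius around (.534,.056)
for n,c in (("pred",[.534,.056,.06]),):
  P=[proj(W,np.array(c)+[.017*np.cos(t),.017*np.sin(t),0]) for t in np.linspace(0,6.28,60)];P=np.array(P)
  print((P.min(0)-[200,150])*3,(P.max(0)-[200,150])*3)
c=s["ee_pos"]+M@np.array([0,.040,0]);d=M.T@(plane(W,*q(228,290),c[2])-s["ee_pos"]);print(d,q(228,290))
E
```

```text
[0.53498675 0.05510159 0.06      ] [0.00289676 0.06531589 0.00063255]
[137.52687915 163.7138747 ] [285.02523553 300.50988797]
[0.0036199  0.04000883 0.0036744 ] (275.6666666666667, 246.33333333333331)
```

{"method": "drive_tool", "body": {
  "plan": [
    [0.8, [0.05, 0.5, -0.2], 0],
    [0.8, [0, 0.7, 0], 0],
    [0.8, [0, 0.6, 0], 0],
    [0.8, [0, 0.4, 0], 0],
    [0.8, [0, 0.4, 0], 0],
    [0.8, [0, 0, 0], 0]
  ]
}}

```text
clock: 9.45
ee_pos: [0.5304, 0.0555, 0.0979]
tcp_rot: [-0.629, 0.629, -0.324, 0.323]
ft_force: [0.2, -0.1, -0.1]
opening: 0.292
```

```bash
python3 - <<'E'
from rig import ctrl
from h import *
import pickle
s=ctrl.read_state();print(s["ee_pos"],s["ft_force"],s["moment"],s["opening"],s["clock"])
W=ctrl.calibration("wrist")
a=ctrl.grab_frame("wrist")[:,:,::-1];b=ctrl.grab_frame("side")[:,:,::-1]
cv2.imwrite("pics/z11.png",np.hstack([cv2.resize(a[150:330,200:350],None,fx=3,fy=3,interpolation=cv2.INTER_CUBIC),cv2.resize(b[160:250,260:330],None,fx=5,fy=6,interpolation=cv2.INTER_CUBIC)]))
E
```

```text
[0.53037121 0.05551081 0.09786403] [ 0.1750697  -0.08941868 -0.09555417] [ 0.0249757  -0.02485368  0.02984987] 0.29201644034275787 9.45
```

View pics/z11.png

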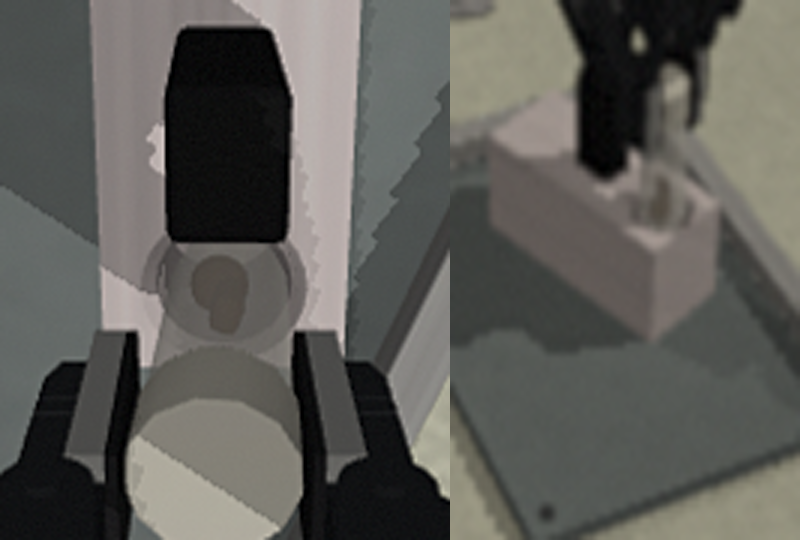

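{"method": "drive_tool", "body": {
  "plan": [
    [0.8, [0, 0.4, 0.05], 0],
    [0.8, [0, 0.5, 0], 0],
    [0.8, [0, 0.5, 0], 0],
    [0.8, [0, 0.4, 0], 0],
    [0.8, [0, 0.2, 0], 0],
    [0.8, [0, 0.1, 0], 0],
    [0.8, [0, 0, 0], 0]
  ]
}}

```text
clock: 10.42
ee_pos: [0.5311, 0.0558, 0.0774]
tcp_rot: [0.629, -0.629, 0.324, -0.324]
ft_force: [-0.0, -0.5, -0.2]
opening: 0.294
```

{"method": "drive_tool", "body": {
  "plan": [
    [0.8, [0, 0.1, 0], 0],
    [0.8, [0, 0.1, 0], 0],
    [0.8, [0, 0, 0], 0]
  ]
}}

```text
clock: 10.8
ee_pos: [0.531, 0.0558, 0.0752]
tcp_rot: [-0.629, 0.629, -0.324, 0.324]
ft_force: [-0.9, -0.1, 0.2]
opening: 0.289
```

{"method": "drive_tool", "body": {
  "plan": [
    [0.8, [0, 0.1, 0], 0],
    [0.8, [0, 0.1, 0], 0],
    [0.8, [0, 0, 0], 0]
  ]
}}

```text
clock: 11.18
ee_pos: [0.5309, 0.0558, 0.0731]
tcp_rot: [-0.629, 0.629, -0.324, 0.324]
ft_force: [0.3, -0.4, -1.4]
opening: 0.299
```

{"method": "drive_tool", "body": {
  "plan": [
    [0.8, [0, 0.1, 0], 0],
    [0.8, [0, 0, 0], 0]
  ]
}}

```text
clock: 11.42
ee_pos: [0.531, 0.0558, 0.0722]
tcp_rot: [-0.629, 0.629, -0.324, 0.324]
ft_force: [-0.5, 0.1, -0.5]
opening: 0.295
```

{"method": "drive_tool", "body": {
  "plan": [
    [0.8, [0, 0.1, 0], 0],
    [0.8, [0, 0, 0], 0]
  ]
}}

```text
clock: 11.68
ee_pos: [0.531, 0.0558, 0.0712]
tcp_rot: [-0.629, 0.629, -0.324, 0.324]
ft_force: [0.1, -0.4, 0.4]
opening: 0.294
```

{"method": "drive_tool", "body": {
  "plan": [
    [0.8, [0, 0.05, 0], 0],
    [0.8, [0, 0.05, 0], 0],
    [0.8, [0, 0, 0], 0]
  ]
}}

```text
clock: 12.05
ee_pos: [0.531, 0.0558, 0.0702]
tcp_rot: [-0.629, 0.629, -0.324, 0.324]
ft_force: [0.2, -0.3, 0.2]
opening: 0.297
```

{"method": "drive_tool", "body": {
  "plan": [
    [0.8, [0, 0.1, 0], 0],
    [0.8, [0, 0, 0], 0]
  ]
}}

```text
clock: 12.3
ee_pos: [0.531, 0.0558, 0.0692]
tcp_rot: [-0.629, 0.629, -0.324, 0.324]
ft_force: [0.3, 0.4, 0.2]
opening: 0.301
```

{"method": "drive_tool", "body": {
  "plan": [
    [0.8, [0, 0.1, 0], 0],
    [0.8, [0, 0, 0], 0]
  ]
}}

```text
clock: 12.55
ee_pos: [0.5312, 0.0558, 0.0685]
tcp_rot: [0.629, -0.629, 0.323, -0.324]
ft_force: [0.2, 0.1, 0.7]
opening: 0.293
```

{"method": "drive_tool", "body": {
  "plan": [
    [0.8, [0, 0.08, 0], 0],
    [0.8, [0, 0, 0], 0]
  ]
}}

```text
clock: 12.8
ee_pos: [0.5316, 0.0557, 0.0683]
tcp_rot: [0.629, -0.629, 0.323, -0.324]
ft_force: [-2.0, -0.0, 5.5]
opening: 0.293
```

```bash
python3 - <<'E'
from rig import ctrl
from h import *
s=ctrl.read_state();print(s["ee_pos"],s["ft_force"],s["moment"],s["opening"],s["clock"])
a=ctrl.grab_frame("wrist")[:,:,::-1];b=ctrl.grab_frame("side")[:,:,::-1]
S=ctrl.calibration("side");print(proj(S,[.534,.056,.096]),proj(S,[.534,.056,.06]))
cv2.imwrite("pics/z12.png",np.hstack([cv2.resize(a[150:330,200:350],None,fx=3,fy=3,interpolation=cv2.INTER_CUBIC),cv2.resize(b[160:250,260:330],None,fx=5,fy=6,interpolation=cv2.INTER_CUBIC)]))
E
```

```text
[0.53161262 0.05570459 0.06832961] [-2.00918403 -0.03641623  5.51904065] [-0.14329743  0.27055672  0.0040054 ] 0.2927032913702824 12.8
[302.07052511 182.65222103] [301.51362849 194.08014549]
```

View pics/z12.png

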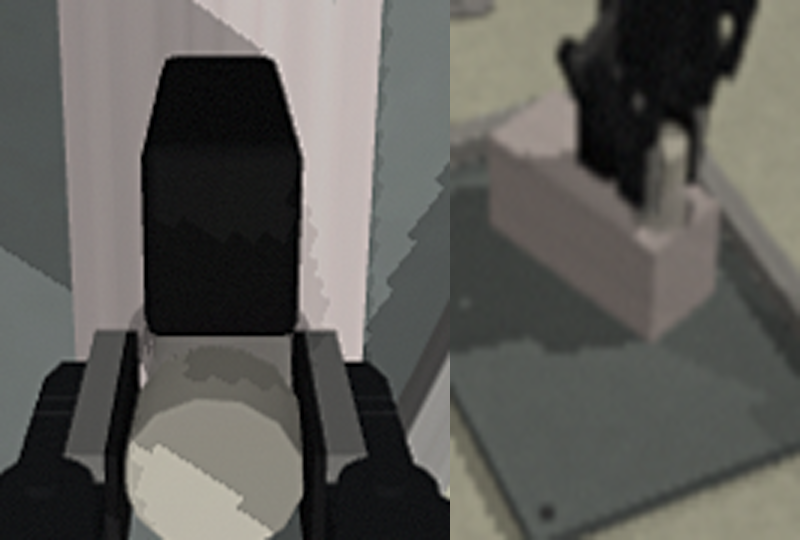

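{"method": "drive_tool", "body": {
  "plan": [
    [0.6, [0, 0, 0], 0],
    [0.5, [0, 0, 0], 0],
    [0.4, [0, 0, 0], 0],
    [0.4, [0, 0, 0], 0],
    [0.4, [0, -0.5, 0], 0],
    [0.4, [0, -1.5, 0], 0],
    [0.4, [0, -3, 0], 0],
    [0.4, [0, -3, 0], 0],
    [0.4, [0, -1, 0], 0],
    [0.4, [0, 0, 0], 0]
  ]
}}

```text
clock: 14.15
ee_pos: [0.5317, 0.0558, 0.1585]
tcp_rot: [0.629, -0.628, 0.323, -0.324]
ft_force: [-0.2, 0.4, -0.3]
opening: 0.597
```

```bash
python3 - <<'E'
from rig import ctrl
from h import *
import pickle
s=ctrl.read_state();print(s["ee_pos"],s["ft_force"],s["opening"],s["clock"])
W=ctrl.calibration("wrist")
a=ctrl.grab_frame("wrist")[:,:,::-1];b=ctrl.grab_frame("side")[:,:,::-1]
cv2.imwrite("pics/w13.png",a);cv2.imwrite("pics/s13.png",b);pickle.dump((s,W),open("w13.pkl","wb"))
cv2.imwrite("pics/z13.png",np.hstack([cv2.resize(a[:,130:430],None,fx=1.4,fy=1.4,interpolation=cv2.INTER_CUBIC),cv2.resize(b[160:258,260:330],None,fx=5,fy=6,interpolation=cv2.INTER_CUBIC)]))
E
```

```text
[0.53168203 0.05579905 0.15848014] [-0.247776    0.43765856 -0.32926336] 0.5969277566300905 14.15
```

View pics/z13.png

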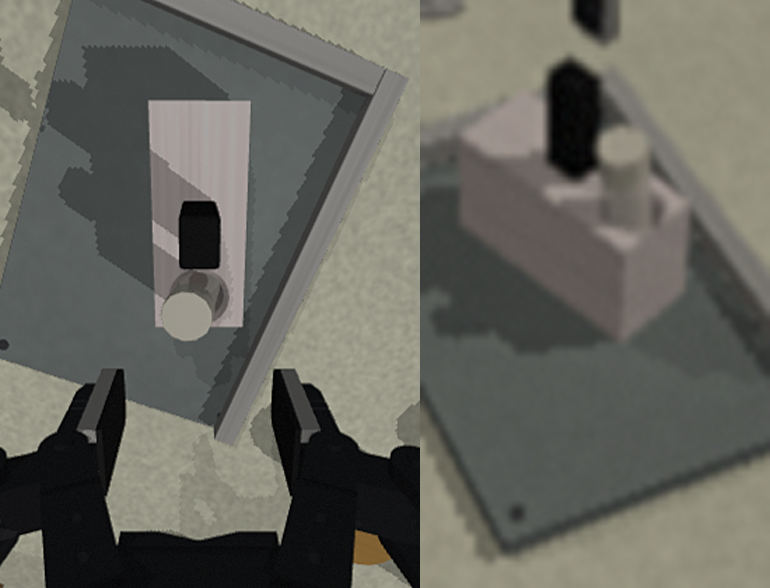

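```bash
python3 - <<'E'
import cv2
a=cv2.imread('pics/w13.png')
cv2.imwrite('pics/z14.png',cv2.resize(a[60:260,220:340],None,fx=4,fy=4,interpolation=cv2.INTER_CUBIC)[:600] if 0 else cv2.resize(a[60:240,220:340],None,fx=3.3,fy=3.3,interpolation=cv2.INTER_CUBIC))
cv2.imwrite('pics/z15.png',cv2.resize(a[0:330,120:440],None,fx=1.8,fy=1.8,interpolation=cv2.INTER_CUBIC))
E
```

```text
(no output)
```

View pics/z14.png

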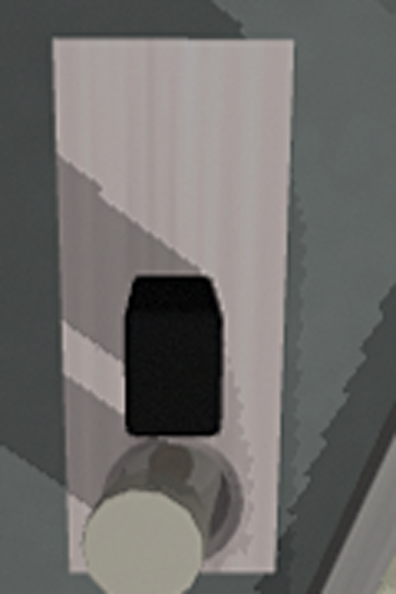

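View pics/z15.png

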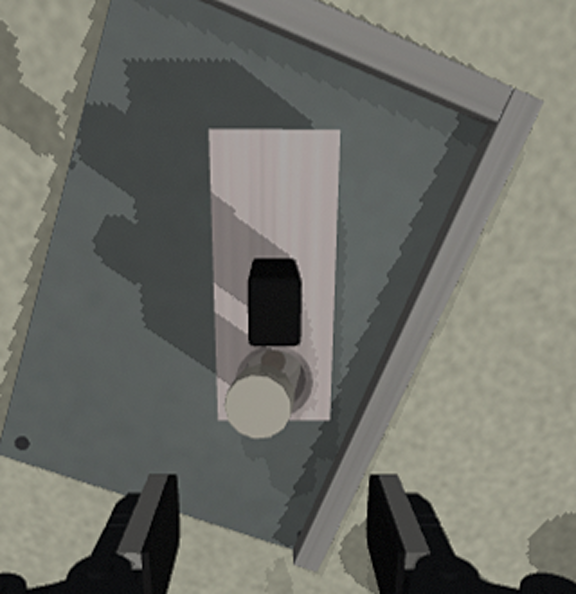

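```bash
python3 - <<'E'
from rig import ctrl
from h import *
import pickle
np.set_printoptions(precision=4,suppress=True)
s,W=pickle.load(open("w13.pkl","rb"));T=ctrl.calibration("top");S=ctrl.calibration("side")
q=lambda U,V,x,y,k:((U+.5)/k-.5+x,(V+.5)/k-.5+y)
z1=lambda U,V:q(U,V,185,130,5); z14=lambda U,V:q(U,V,220,60,3.3);z15=lambda U,V:q(U,V,120,0,1.8);z3=lambda U,V:q(U,V,230,160,6)
g=plane(W,*z14(173.5,373),.11);print("grip",g,tri([ray(W,*z14(173.5,373)),ray(T,*z1(291,259)),ray(S,*z3(366,75))]))
c=[plane(W,*z14(*u),.06) for u in((53,38),(294,40),(274,573),(69,573))]
print("sizes",[np.linalg.norm(c[i]-c[(i+1)%4]) for i in range(4)],"centre",sum(c)/4)
for a,b in((1,0),(2,3)):d=c[a]-c[b];print("yaw",np.degrees(np.arctan2(d[1],d[0])))
k=plane(W,*z15(498,121),.024);l=plane(W,*z15(295,556),.024);m=plane(W,*z15(210,0),.024)
print("corner",k,l,m)
d=k-l;print("stage yaw long",np.degrees(np.arctan2(d[1],d[0]))-90,np.linalg.norm(d));d=k-m;print("short",np.degrees(np.arctan2(d[1],d[0])))
print("top: ",plane(T,*z1(68,187),.024),plane(T,*z1(580,53),.024),plane(T,*z1(156,555),.024))
d=plane(T,*z1(68,187),.024)-plane(T,*z1(580,53),.024);print(np.degrees(np.arctan2(d[1],d[0]))-90,np.linalg.norm(d))
d=plane(T,*z1(68,187),.024)-plane(T,*z1(156,555),.024);print(np.degrees(np.arctan2(d[1],d[0])),np.linalg.norm(d))
print("cap",plane(W,*z14(143,545),.096))
go(s,[*((g+sum(c)/4)/2)[:2],.16],35.5)
E
```

```text
grip [0.5092 0.09   0.11  ] (array([0.5085, 0.0879, 0.1086]), [np.float64(0.0020467239814039003), np.float64(0.003646589381328799), np.float64(0.002297892809359436)])
sizes [np.float64(0.05009692356145921), np.float64(0.12018953341021832), np.float64(0.050097626943329095), np.float64(0.12054095807924811)] centre [0.5095 0.0895 0.06  ]
yaw 35.1207819477278
yaw 35.5227046750677
corner [0.5507 0.2001 0.024 ] [ 0.6112 -0.032   0.024 ] [0.4233 0.1651 0.024 ]
stage yaw long 14.601114780077452 0.23992246629807432
short 15.358032663318848
top:  [0.5488 0.1963 0.024 ] [ 0.61   -0.0365  0.024 ] [0.3819 0.1545 0.024 ]
14.722047602253909 0.24067757692554426
14.049128398698453 0.17201296621007142
cap [0.5269 0.0546 0.096 ]
yaw now 35.53 turn 0.03 shift cm [-4.06 -0.16  0.15] tooly [ 0.002 -0.    -1.   ] x after [ 0.58 -0.81  0.  ] z after [0.81 0.58 0.  ] j6 -0.61 t 14.15
```

{"method": "drive_tool", "body": {
  "plan": [
    [0.4, [-1.5, 0, 0.05], 0],
    [0.4, [-2, 0, 0.1], 0],
    [0.4, [-0.55, 0, 0], 0],
    [0.4, [0, 0, 0], 0],
    [0.4, [0, 2, 0], 0],
    [0.4, [0, 3, 0], 0],
    [0.4, [0, 2, 0], 0],
    [0.4, [0, 0.8, 0], 0],
    [0.4, [0, 0, 0], 0]
  ]
}}

```text
clock: 15.38
ee_pos: [0.5086, 0.0895, 0.0793]
tcp_rot: [-0.629, 0.629, -0.324, 0.323]
ft_force: [0.4, 0.1, 0.5]
opening: 0.598
```

```bash
python3 - <<'E'
from rig import ctrl
from h import *
s=ctrl.read_state();go(s,[.5093,.0897,.068],35.4)
print(s["ee_pos"],s["ft_force"],s["opening"])
a=ctrl.grab_frame("wrist")[:,:,::-1];b=ctrl.grab_frame("side")[:,:,::-1]
cv2.imwrite("pics/z16.png",np.hstack([a[:,100:460],cv2.resize(b[140:245,240:340],(400,420),interpolation=cv2.INTER_CUBIC)]))
E
```

```text
yaw now 35.53 turn 0.13 shift cm [0.02 1.13 0.07] tooly [-0.001 -0.    -1.   ] x after [ 0.58 -0.82 -0.  ] z after [ 0.82  0.58 -0.  ] j6 -0.55 t 15.375
[0.50860129 0.08946386 0.0793296 ] [0.43337745 0.06374937 0.46458088] 0.597948933040948
```

View pics/z16.png

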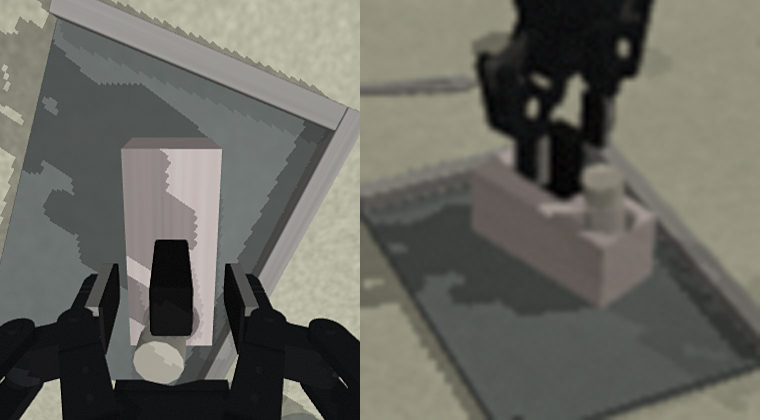

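{"method": "drive_tool", "body": {
  "plan": [
    [0.4, [0, 0.7, 0.05], 0],
    [0.4, [0, 0.5, 0], 0],
    [0.5, [0, 0, 0], 0],
    [0.9, [0, 0, 0], 0],
    [0.9, [0, 0, 0], 0],
    [0.9, [0, 0, 0], 0],
    [0.9, [0, 0, 0], 0]
  ],
  "grip_force": 70
}}

```text
clock: 16.35
ee_pos: [0.5092, 0.09, 0.0677]
tcp_rot: [0.629, -0.629, 0.324, -0.324]
ft_force: [-0.8, -0.2, 1.5]
opening: 0.204
```

```bash
python3 - <<'E'
from rig import ctrl
from h import *
np.set_printoptions(precision=4,suppress=True)
s=ctrl.read_state()
a=np.radians(14.7);ex=np.array([np.cos(a),np.sin(a)]);ey=np.array([-ex[1],ex[0]])
c=np.array([.5505,.1990]);h=c-.025*ex-.06*ey;print("home",h)
print(s["ee_pos"],s["ft_force"],s["moment"],s["opening"])
go(s,[*h,.067],14.7)
d=h-s["ee_pos"][:2];print("stage-frame remaining",d@ex,d@ey)
E
```

```text
home [0.5415 0.1346]
[0.5092 0.09   0.0677] [-0.8291 -0.2203  1.5103] [ 0.0667 -0.0777 -0.0169] 0.20378822785171483
yaw now 35.53 turn 20.83 shift cm [-3.5   0.07  4.26] tooly [ 0.  0. -1.] x after [ 0.25 -0.97  0.  ] z after [0.97 0.25 0.  ] j6 -0.54 t 16.35
stage-frame remaining 0.04257482968739419 0.03501089557855445
```

{"method": "drive_tool", "body": {
  "plan": [
    [0.9, [0, 0, 0], 3],
    [0.9, [0, 0, 0], 5],
    [0.9, [0, 0, 0], 5],
    [0.9, [0, 0, 0], 5],
    [0.9, [0, 0, 0], 2.8],
    [0.9, [0, 0, 0], 0],
    [0.9, [0, 0, 0], 0]
  ]
}}

```text
clock: 17.23
ee_pos: [0.5093, 0.0899, 0.0677]
tcp_rot: [0.56, -0.56, 0.431, -0.432]
ft_force: [0.3, 0.6, 1.6]
opening: 0.201
```

```bash
python3 - <<'E'
from rig import ctrl
from h import *
import pickle
np.set_printoptions(precision=4,suppress=True)
s=ctrl.read_state();print(s["ee_pos"],s["ft_force"],s["moment"]);go(s,[.5415,.1346,.067],14.7)
W=ctrl.calibration("wrist");a=ctrl.grab_frame("wrist")[:,:,::-1];pickle.dump((s,W),open("w17.pkl","wb"))
cv2.imwrite("pics/w17.png",a)
cv2.imwrite("pics/z17.png",cv2.resize(a[:,100:460],None,fx=1.4,fy=1.4,interpolation=cv2.INTER_CUBIC))
E
```

```text
[0.5093 0.0899 0.0677] [0.3139 0.5884 1.5833] [ 0.0376 -0.1657  0.0616]
yaw now 14.80 turn 0.10 shift cm [-3.5   0.07  4.25] tooly [ 0.  0. -1.] x after [ 0.25 -0.97  0.  ] z after [0.97 0.25 0.  ] j6 -0.18 t 17.225
```

View pics/z17.png

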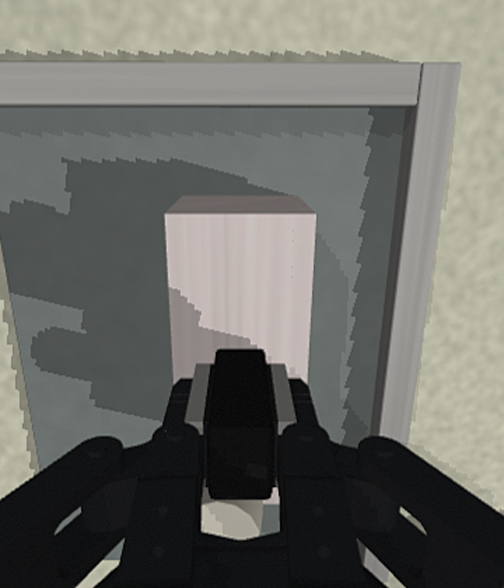

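```bash
python3 - <<'E'
from h import *
import pickle
np.set_printoptions(precision=4,suppress=True)
s,W=pickle.load(open("w17.pkl","rb"))
g=cv2.cvtColor(cv2.imread("pics/w17.png"),cv2.COLOR_BGR2GRAY).astype(float);g=cv2.GaussianBlur(g,(3,3),0)
def edge(us,v0,v1,sgn):
    P=[]
    for u in us:
        d=np.diff(g[v0:v1,u])*sgn;i=int(np.argmax(d))
        if 0<i<len(d)-1:
            den=d[i-1]-2*d[i]+d[i+1];o=.5*(d[i-1]-d[i+1])/den if den else 0
            P.append((u,v0+i+.5+o))
    return np.array(P)
def vedge(vs,u0,u1,sgn):
    P=[]
    for v in vs:
        d=np.diff(g[v,u0:u1])*sgn;i=int(np.argmax(d))
        if 0<i<len(d)-1:
            den=d[i-1]-2*d[i]+d[i+1];o=.5*(d[i-1]-d[i+1])/den if den else 0
            P.append((u0+i+.5+o,v))
    return np.array(P)
def fit(P,z,n):
    X=np.array([plane(W,*p,z)[:2] for p in P]);l=cv2.fitLine(X.astype(np.float32).reshape(-1,1,2)*1000,cv2.DIST_HUBER,0,.01,.01).ravel()
    a=np.degrees(np.arctan2(l[1],l[0]))%180;print(n,len(P),"angle",a,"pt",l[2:]/1000,"px ends",P[0],P[-1]);return l
A=fit(edge(range(110,390,4),65,90,-1),.024,"short fence inner top")
B=fit(edge(range(225,320,3),145,160,1),.06,"holder +y edge top")
C=fit(vedge(range(85,290,4),365,405,1),.024,"long fence inner top")
D=fit(vedge(range(165,260,4),315,333,-1),.06,"holder +x edge")
E=fit(vedge(range(165,195,3),210,235,1),.06,"holder -x edge")
def inter(a,b):
    M=np.array([[a[0],-b[0]],[a[1],-b[1]]]);t=np.linalg.solve(M,(b[2:]-a[2:]));return (a[2:]+t[0]*a[:2])/1000
print("corner",inter(A,C),"holder c",inter(B,D))
print("remaining", inter(A,C)-inter(B,D))
E
```

```text
short fence inner top 70 angle 14.738099 pt [0.4612 0.1762] px ends [110.      74.0253] [386.      74.5421]
holder +y edge top 32 angle 14.808013 pt [0.495  0.1481] px ends [225.     152.2874] [318.     152.3023]
long fence inner top 52 angle 104.71982 pt [0.5676 0.1379] px ends [397.1099  85.    ] [372.8167 289.    ]
holder +x edge 24 angle 104.77863 pt [0.5268 0.1263] px ends [324.7177 165.    ] [319.6699 257.    ]
holder -x edge 10 angle 104.74208 pt [0.4739 0.1297] px ends [217.6387 165.    ] [219.1278 192.    ]
corner [0.5513 0.1999] holder c [0.5193 0.1545]
remaining [0.032  0.0454]
```

{"method": "drive_tool", "body": {
  "plan": [
    [0.9, [-0.2, 0, 0.25], 0.1],
    [0.9, [-0.5, 0, 0.6], 0],
    [0.9, [-0.6, 0, 0.7], 0],
    [0.9, [-0.6, 0, 0.7], 0],
    [0.9, [-0.6, 0, 0.7], 0],
    [0.9, [-0.4, 0, 0.5], 0],
    [0.9, [-0.3, 0, 0.4], 0],
    [0.9, [0, 0, 0.1], 0],
    [0.9, [0, 0, 0], 0],
    [0.9, [0, 0, 0], 0]
  ]
}}

```text
clock: 18.52
ee_pos: [0.5395, 0.1313, 0.0677]
tcp_rot: [0.56, -0.559, 0.432, -0.432]
ft_force: [-1.2, 1.7, 4.4]
opening: 0.204
```

```bash
cat > st.py <<'E'
from rig import ctrl
from h import *
np.set_printoptions(precision=4,suppress=True)
s=ctrl.read_state();M=rot(s["tcp_rot"])
print("pos",s["ee_pos"],"t",s["clock"],"yaw",np.degrees(np.arctan2(M[1,2],M[0,2])),"op",s["opening"])
a=np.radians(14.73);ex=np.array([np.cos(a),np.sin(a),0]);ey=np.array([-ex[1],ex[0],0])
f=s["ft_force"];print("F stage x,y,z",f@ex,f@ey,f[2],"Mom stage",s["moment"]@ex,s["moment"]@ey,s["moment"][2])
E
python3 st.py
```

```text
pos [0.5395 0.1313 0.0677] t 18.525 yaw 14.642671822758697 op 0.20374394984786529
F stage x,y,z -0.7504192506736203 1.9974705133250856 4.412358434389829 Mom stage 0.19735066620162212 -0.25772881841034156 0.0666368355464249
```

{"method": "drive_tool", "body": {
  "plan": [
    [0.9, [-0.1, 0, 0.1], 0],
    [0.9, [-0.1, 0, 0.1], 0],
    [0.9, [-0.1, 0, 0.1], 0],
    [0.9, [0, 0, 0], 0],
    [0.9, [0, 0, 0], 0]
  ]
}}

```text
clock: 19.15
ee_pos: [0.5413, 0.134, 0.0677]
tcp_rot: [-0.559, 0.56, -0.432, 0.432]
ft_force: [-2.8, -2.0, 7.7]
opening: 0.201
```

```bash
python3 st.py
```

```text
pos [0.5413 0.134  0.0677] t 19.15 yaw 14.630810364886308 op 0.2006357230725648
F stage x,y,z -3.207859670815897 -1.2209966228723668 7.7164289202690615 Mom stage -0.20348452280962942 0.33430555158549813 0.15697118007300515
```

{"method": "drive_tool", "body": {
  "plan": [
    [0.9, [-0.1, 0, 0.05], 0],
    [0.9, [0, 0, 0], 0],
    [0.9, [0, 0, 0], 0]
  ]
}}

```text
clock: 19.52
ee_pos: [0.5413, 0.1347, 0.0677]
tcp_rot: [-0.559, 0.56, -0.432, 0.432]
ft_force: [-3.6, -3.0, 8.8]
opening: 0.2
```

```bash
python3 st.py
```

```text
pos [0.5413 0.1347 0.0677] t 19.525 yaw 14.629110237227115 op 0.19961980569160312
F stage x,y,z -4.283640451108738 -1.9823874145574005 8.762513498036006 Mom stage -0.3876912894801071 0.7945381894979157 0.1906867378906968
```

{"method": "drive_tool", "body": {
  "plan": [
    [0.9, [-0.1, 0, 0.1], 0],
    [0.9, [0, 0, 0], 0],
    [0.9, [0, 0, 0], 0]
  ]
}}

```text
clock: 19.9
ee_pos: [0.5414, 0.135, 0.0678]
tcp_rot: [-0.558, 0.561, -0.432, 0.432]
ft_force: [-8.0, -8.7, 13.3]
opening: 0.2
```

```bash
python3 st.py
```

```text
pos [0.5414 0.135  0.0678] t 19.9 yaw 14.619822058311224 op 0.2001107287722609
F stage x,y,z -9.959345057293666 -6.426213554510774 13.337679197624473 Mom stage -0.8225459071179463 1.7290117679593604 0.27608642328420663
```

{"method": "drive_tool", "body": {
  "plan": [
    [0.9, [-0.1, 0, 0.05], 0],
    [0.9, [-0.05, 0, 0], 0],
    [0.9, [0, 0, 0], 0],
    [0.9, [0, 0, 0], 0]
  ]
}}

```text
clock: 20.4
ee_pos: [0.5414, 0.1351, 0.0679]
tcp_rot: [-0.557, 0.562, -0.432, 0.433]
ft_force: [-8.6, -16.5, 15.8]
opening: 0.2
```

```bash
python3 st.py; python3 - <<'E'
from rig import ctrl
from h import *
import pickle
s=ctrl.read_state();W=ctrl.calibration("wrist")
a=ctrl.grab_frame("wrist")[:,:,::-1];b=ctrl.grab_frame("side")[:,:,::-1];t=ctrl.grab_frame("top")[:,:,::-1]
pickle.dump((s,W),open("w18.pkl","wb"));cv2.imwrite("pics/w18.png",a)
cv2.imwrite("pics/z18.png",np.hstack([a[:,100:460],cv2.resize(b[140:245,240:340],(400,420),interpolation=cv2.INTER_CUBIC)]))
cv2.imwrite("pics/t18.png",t)
E
```

```text
pos [0.5414 0.1351 0.0679] t 20.4 yaw 14.6016085738155 op 0.2004431989300301
F stage x,y,z -12.53440192107246 -13.73517277580025 15.80113525077935 Mom stage -1.9103071713704924 2.321250972825415 0.23897546819442594
```

View pics/z18.png

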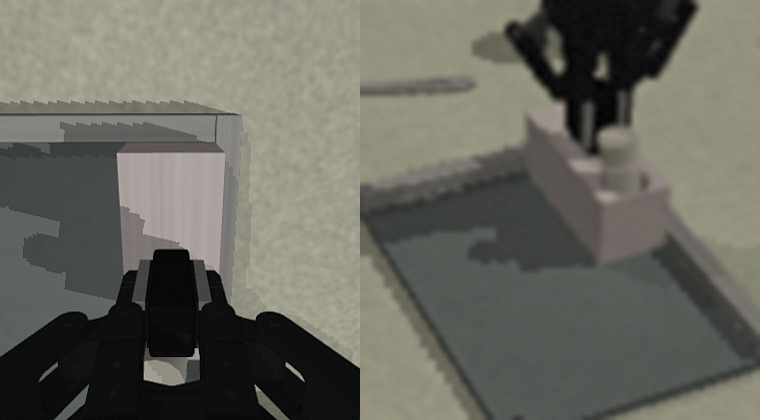

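View pics/t18.png

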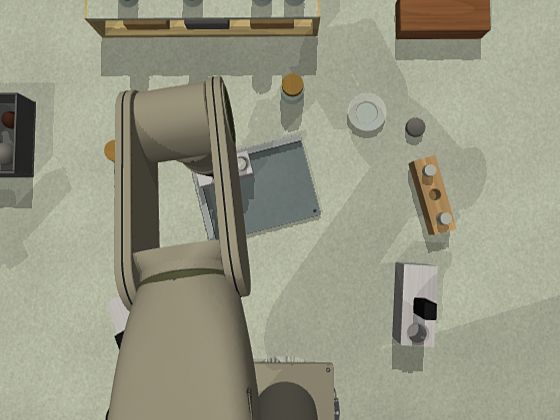

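```bash
python3 - <<'E'
from h import *
import pickle
np.set_printoptions(precision=4,suppress=True)
for n in("w17","w18"):
    s,W=pickle.load(open(n+".pkl","rb"));M=rot(s["tcp_rot"]);a=np.radians(14.73)
    ex=np.array([np.cos(a),np.sin(a),0]);ey=np.array([-ex[1],ex[0],0]);y=M[:,1]
    print(n,"tilt deg toward x,y",np.degrees(y@ex),np.degrees(y@ey))
a=cv2.imread("pics/w18.png");cv2.imwrite("pics/z19.png",cv2.resize(a[105:285,205:355],None,fx=3.3,fy=3.3,interpolation=cv2.INTER_CUBIC))
E
```

```text
w17 tilt deg toward x,y 0.022218051612282796 -0.0050179086648029
w18 tilt deg toward x,y -0.24146612402632298 -0.24555070742702081
```

View pics/z19.png

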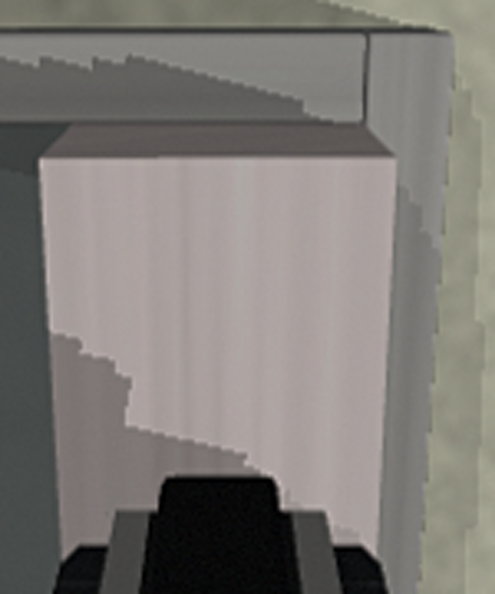

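{"method": "drive_tool", "body": {
  "plan": [
    [0.9, [0, 0, 0], 0],
    [0.9, [0, 0, 0], 0],
    [0.9, [0, 0, 0], 0],
    [0.9, [0, 0, 0], 0]
  ]
}}

```text
clock: 21.05
ee_pos: [0.5415, 0.1351, 0.0679]
tcp_rot: [-0.557, 0.562, -0.432, 0.433]
ft_force: [-9.1, -15.5, 15.9]
opening: 0.197
```

```bash
python3 st.py; python3 - <<'E'
import cv2,numpy as np
from rig import ctrl
b=ctrl.grab_frame("side")[:,:,::-1];cv2.imwrite("pics/s20.png",cv2.resize(b[130:260,230:360],None,fx=4.5,fy=4.5,interpolation=cv2.INTER_CUBIC))
E
```

```text
pos [0.5415 0.1351 0.0679] t 21.05 yaw 14.595805271906594 op 0.19727532935082767
F stage x,y,z -12.744384728097728 -12.646206143553904 15.88940336429646 Mom stage -1.8239568951125116 2.3156035101171 0.3373235583225008
```

View pics/s20.png

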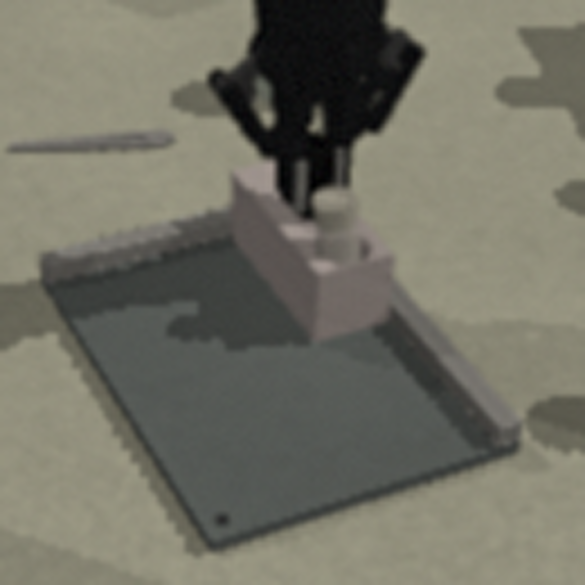

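```bash
python3 -c "
from rig import ctrl
print(ctrl.sign_off())"
```

```text
the job is handed in; nothing more can be done
None
```

The long vial is in the holder's well and released. The holder is in the corner of the stage, and I handed the job in at about 21 s with the gripper still holding it against both fences.

- **Vial:** I lifted it from the middle rack pocket by its cap and lowered it slowly. The force rose to 5.5 N with the tool at 68.3 mm, which puts the foot at about 18 mm, the height of the well floor. After release it leaned slightly within the well's clearance, about 7 mm at the cap. It was still standing in the well in the last side picture.
- **Holder:** I pinched its upright grip at 70 N and turned it about 21° until it matched the fences to within 0.1° in the wrist picture. Then I pushed it into the corner.
- **Last checks:** The readings held steady over the last half second before hand-in:
  - The push was about 12.7 N on the long fence and 12.6 N on the short one, plus about 16 N downward.
  - The last wrist and side pictures show the holder tight against both fences.
  - The top picture shows the short vials, the dish, the pebble and the far jar in place. The arm hid most of the other jar and the tweezers there.
- **Disagreements:**
  - Positions from the different cameras differed by 2–4 mm, within or slightly above the calibration error. Two corner points matched between views gave wrong heights, so I dropped them and used the wrist camera.
  - The tool tilted about 0.25° under the push, which I judged negligible.

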